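# Tuck the casting plate under the board's spring leaf and hold it down

### The arm

A 6-joint arm with a two-finger parallel gripper is mounted at the origin on the work surface. World frame = base frame: x ahead of the robot, y to its left, z up, the work surface at z = 0. Lengths are in m, angles in rad, forces in N, time in s.
With the tool pointing down it reaches from about 0.35 to 0.85 m from the base axis. Payload 8.1 kg.
Tool frame: the origin (TCP) lies at the centre of the arm's flange, where the gripper is bolted on; the fingertips stand 186 mm ahead of it and the grasp point (between the pads) lies 167 mm ahead of it (robot.grasp_offset is the distance from the TCP to the grasp point, in m); z points along the fingers, y is the line along which they close (so a half turn about z gives the same grasp; the last joint's range is limited). The gripper opens to 93 mm and grips with 3 to 60 N. Pads are 15 mm wide; open, the fingers measure 128 mm over their backs; the gripper's body (75 mm by 188 mm) begins 65 mm behind the grasp point.
Start: joints at [-1.395, 0.13, 1.488, -0, 1.523, -0.085], TCP at [0.155, -0.58, 0.405] pointing down, gripper open.
Joint ranges: [-2.96, 2.96], [-0.89, 2.26], [0.02, 2.5], [-1.34, 4.48], [0, 2.73], [-2.66, 2.66]. Speed limits (rad/s): [2.39, 2.39, 2.79, 3.14, 3.14, 3.14].

### API

Orientations are given as a rotation vector (axis times angle).
In Python, from plant import robot gives the robot as it stands.
- The arm moves only by the tool drive_tool, never from a script. Its argument "moves" is one flat list of numbers, 7 for each row, row after row: the finger opening in mm, from 0 to 93, then the shift along the tool's x, y, z in mm, then the turn, a rotation vector about the tool's x, y, z in degrees. A call has 1 to 8 rows; each row shifts and turns the commanded pose from where the row before left it, along the tool's axes as they then stand; what a row does not reach is not made up. A row lasts 1/10 s, in which the tool goes at most 50 mm and 8.59 degrees, less where a joint would pass 70% of its speed; a pose out of reach is approached as far as the arm can. A call is refused whole if a number of a shift passes 50 or a number of a turn 8.59, either way. A call with a gripper value outside its range is refused whole. The fingers move at their own pace and stop on an object; "grip_force" is the grip in N (left out, the last holds). Time passes only in rows, so rows that do not move let the fingers close. It gives the time, the measured TCP pose, the force, the opening and the grip force at its end, in the units of the state.
- robot.read_state(): the state, without advancing time (a new reading comes with each control period).
- robot.read_camera(name): name is "side" or "top" or "wrist"; returns a dict with "color" (384x512x3 uint8, red, green, blue), "depth" (384x512 float32, m along the optical axis (not along the pixel's ray), 0 where there is no reading), "mtx" (3x3 intrinsics, pixels), "dist_coeffs" ([k1, k2, p1, p2, k3] as OpenCV has them; the pictures are not rectified), "R" (3x3) and "t" (3): a world point X has camera coordinates R X + t. Camera axes: x right, y down, z forward; pixel columns grow to the right and rows downward; lengths in m; the calibration is good to about 2 mm. A picture is of the moment at which its call begins.
- robot.close_job(): hands the job in; it is judged then, once.
The state is a dict: "t": time; "q": joint angles; "dq": joint speeds; "joint_torque": joint torques, N m; "tool_pos": TCP position; "orientation": TCP orientation; "force": force on the tool from outside, world axes, zero at the start; "wrist_torque": the same for the moment, N m; "opening": finger opening in m; "gripper_force": force on a finger pad.
Only numpy, scipy, OpenCV 4.12 (cv2) and the standard library are available. Lean on these libraries where they do the work, as an engineer would, in place of code of your own. Each camera call takes 0.05 s, during which the arm holds its last target. There are 200 camera calls.

### The job

Clear the two lumps of hardened resin off the film-casting board into the discard tray beside it. Then lay the aluminium plate flat on the board, midway between its long sides, and slide one short end under the board's spring leaf until it is fully home against the stop, without prying the leaf up; leave the jar, the beaker and the film applicator alone. Finish while holding: keep the gripper pressing the plate firmly down flat on the board.

Things in the scene. Friction and masses are not known exactly. Their poses are not given: they have to be found in the camera images.
- board: Film-casting board, fixed on the bench: grey slab 280 x 140 mm, flat top 18 mm above the bench. Origin: under its centre, at bench level; x runs along its length towards the stop and leaf, y across, z up. An aluminium bar 110 mm wide (y) crosses its far end from x = 110 to 136 mm, 15 mm high above the top; its foot (face at x = 110 mm) is the stop. Two thin lines 64 mm apart mark the plate's lane.
- leaf_edge (a point): Middle of the front edge of the spring leaf: thin steel sheet 100 mm wide, held under the bar, lapping 34 mm over the board from the stop, then turned up in a lip 18 mm long. At rest its lowest line (board x = 76 mm) is 4.5 mm above the board's top, this edge (x about 58 mm) 13 mm.
- leaf (a joint): Bending of the spring leaf, rad: 0 at rest. The 6 mm plate slid in flat on the board raises it by itself by 1.5 mm (about 0.04 rad) and is then pressed by it with 1 to 2 N; a plate slid in raised or tilted pries it up further.
- stop (a point): Middle of the stop's face where it meets the board's top (board frame x = 110 mm, y = 0, z = 18 mm). The plate is home when its short end touches this face, its centre then being 80 mm short of it.
- plate_center (a point): Centre of the casting plate (half-way up): plain aluminium plate 160 x 60 x 6 mm, about 0.15 kg, lying flat on the bench at one side of the board. x along its length, y across, z up; both ends and both faces are alike. Can be gripped across its 60 mm width by the fingertips.
- lump_a_center (a point): Centre of a lump of hardened resin on the board, yellowish: a slug 30 to 33 mm across and 22 mm high, as knocked out of a mixing cup, with a spilled tongue on one side (its x axis, either way) that makes it 41 mm long; 25 g. This point is 11 mm above its underside. Grip it across the slug, along its y axis.
- lump_b_center (a point): Centre of the other lump, the same in size and kind.
- tray: Discard tray, beige plastic, open, fixed on the bench at the other side of the board: 180 mm (x) x 120 mm (y), 55 mm high, walls 5 mm, floor 5 mm thick, with a rim standing 6 mm out. Origin: under its centre, at bench level.
- jar_center (a point): Centre of a glass jar with white lid, 52 mm across and 70 mm high, to be left alone.
- beaker_center (a point): Centre of an empty glass beaker, 68 mm across and 90 mm high, to be left alone.
- applicator_center (a point): Centre of a steel film applicator, a bar 90 mm long (y), 32 mm wide, 26 mm high, to be left alone.

How it is judged:
By the outcome, as a careful person would: the job done as asked, in the order asked, and still so for the second after the job is handed in, while the arm keeps its last pose, push and grip.
It also fails if it takes over 72 s, if anything falls off the work surface, if the arm or the gripper's body presses on something with over 40 N, if the wrist force passes 120 N, or if a joint passes its speed limit or range.

## Working session

There is one attempt and no reset: what is moved stays moved. The work goes in short steps, Python scripts to look and compute and a tool call to move; the robot and the scene stay as the last step left them, time stands still between calls to the robot, and variables do not carry over. Pictures are saved under pics/ and viewed, at most 10 in all, crops included, and the job is handed in when it is done.

Besides the shell and the picture viewer there is one more tool, called after "Request:" in YAML: its name, and indented under it one key for each argument. drive_tool: Moves the arm, as the interface text tells. Its arguments: {"type":"object","properties":{"moves":{"type":"array","items":{"type":"number"}},"grip_force":{"type":"number"}},"required":["moves"]}

```bash
ls; mkdir -p pics
python3 - <<'E'
from plant import robot
import cv2,numpy as np
s=robot.read_state();print({k:np.round(v,3) for k,v in s.items()})
c=[]
for n in("top","side"):
    d=robot.read_camera(n);cv2.imwrite(f"pics/{n}0.png",d["color"][...,::-1]);np.savez(f"{n}0.npz",**d)
    print(n,(-d["R"].T@d["t"]).round(3),d["mtx"][0,0],d["dist_coeffs"])
E
```

```text
pics
{'t': np.float64(0.0), 'q': array([-1.395,  0.131,  1.489,  0.   ,  1.523, -0.085]), 'dq': array([ 0.002,  0.001,  0.   , -0.001,  0.002, -0.001]), 'joint_torque': array([ 1.0000e-03, -5.5985e+01, -4.9175e+01,  7.7000e-02,  3.5000e-02,
       -0.0000e+00]), 'tool_pos': array([ 0.155, -0.579,  0.404]), 'orientation': array([-3.113, -0.408,  0.   ]), 'force': array([ 1.098, -0.761,  0.122]), 'wrist_torque': array([-0.041,  0.023, -0.032]), 'gripper_force': np.float64(0.0), 'opening': np.float64(0.093)}
top [0.44  0.002 0.923] 385.8404252461247 [-0.04747758  0.          0.          0.          0.        ]
side [0.236 0.627 0.738] 456.03336806759626 [-0.07961621  0.          0.          0.          0.        ]
```

View pics/top0.png

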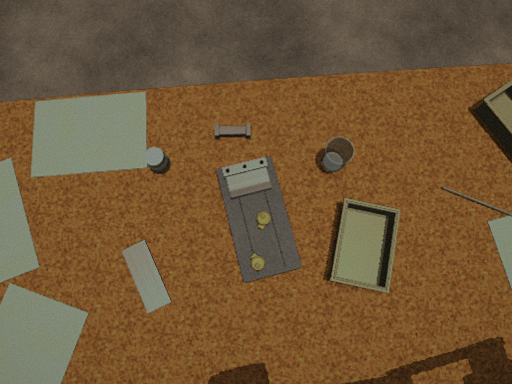

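View pics/side0.png

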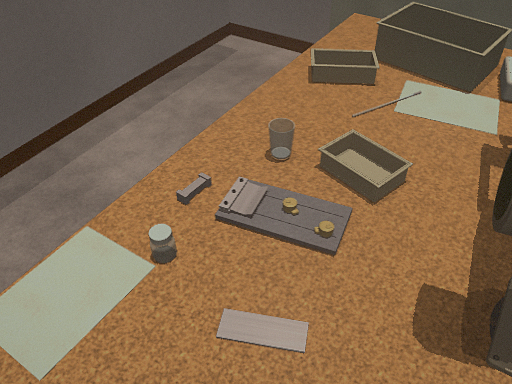

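The top view shows the board with corners near (217,170), (270,157), (299,266) and (245,281), leaf at the upper end. The lumps are at (263,218) and (258,262), the plate corners at (123,249), (145,240), (171,303) and (149,312), and the tray is around (366,245).

```bash
cat > h.py <<'E'
import numpy as np,cv2
def ray(d,uv,z):
    uv=np.asarray(uv,float).reshape(-1,1,2)
    n=cv2.undistortPoints(uv,d["mtx"],d["dist_coeffs"])[:,0]
    r=np.c_[n,np.ones(len(n))]@d["R"]; c=-d["R"].T@d["t"]
    return c+r*((z-c[2])/r[:,2])[:,None]
def cloud(d):
    h,w=d["depth"].shape;vv,uu=np.mgrid[:h,:w]
    n=cv2.undistortPoints(np.c_[uu.ravel(),vv.ravel()].astype(float).reshape(-1,1,2),d["mtx"],d["dist_coeffs"])[:,0]
    z=d["depth"].ravel()
    return ((np.c_[n,np.ones(len(n))]*z[:,None]-d["t"])@d["R"]).reshape(h,w,3)
def yellow(d):
    hsv=cv2.cvtColor(d["color"],cv2.COLOR_RGB2HSV)
    return hsv
E
python3 - <<'E'
from h import *
d=np.load("top0.npz")
P=cloud(d)
def rect(name,pts,z):
    p=ray(d,pts,z)[:,:2]
    print(name,(p*1e3).round(0).tolist(),"c",(p.mean(0)*1e3).round(1),"sides",[(np.linalg.norm(p[i]-p[(i+1)%4])*1e3).round(0) for i in range(4)])
def sub(g,pts):
    return cv2.cornerSubPix(g,np.array(pts,np.float32).reshape(-1,1,2),(4,4),(-1,-1),(3,30,.01))[:,0]
g=cv2.cvtColor(d["color"],cv2.COLOR_RGB2GRAY)
rect("board",sub(g,[(217,170),(270,157),(299,266),(245,281)]),.018)
rect("plate",sub(g,[(123,249),(145,240),(171,303),(149,312)]),.006)
rect("tray",sub(g,[(345,200),(399,208),(388,291),(331,282)]),.055)
hsv=cv2.cvtColor(d["color"],cv2.COLOR_RGB2HSV)
for u,v in((263,218),(258,262),(230,185)): print(hsv[v,u],P[v,u].round(3), P[v-1:v+2,u-1:u+2,2].round(3).tolist())
m=((hsv[...,0]>18)&(hsv[...,0]<38)&(hsv[...,1]>90)).astype(np.uint8); m[:,:235]=0;m[:,290:]=0;m[:190]=0;m[280:]=0
n,l,st,c=cv2.connectedComponentsWithStats(m)
for i in range(1,n):
    if st[i,4]>20: print(st[i],c[i].round(1),ray(d,[c[i]],.035).round(3))
big=cv2.resize(d["color"][150:290,205:310],None,fx=5.5,fy=4.2*1,interpolation=2) if 0 else cv2.resize(d["color"][190:285,225:305],None,fx=6,fy=6,interpolation=2)
cv2.imwrite("pics/z0.png",big[...,::-1])
E
```

```text
board [[709.0, 76.0], [732.0, -55.0], [464.0, -98.0], [442.0, 36.0]] c [586.8 -10.3] sides [np.float64(134.0), np.float64(271.0), np.float64(137.0), np.float64(271.0)]
plate [[532.0, 317.0], [556.0, 262.0], [409.0, 203.0], [385.0, 260.0]] c [470.5 260.6] sides [np.float64(60.0), np.float64(159.0), np.float64(62.0), np.float64(157.0)]
tray [[603.0, -213.0], [574.0, -337.0], [389.0, -286.0], [428.0, -158.0]] c [ 498.3 -248.5] sides [np.float64(127.0), np.float64(192.0), np.float64(134.0), np.float64(184.0)]
[ 27 130 116] [ 0.579 -0.025  0.039] [[0.041, 0.04, 0.039], [0.039, 0.039, 0.038], [0.923, 0.923, 0.04]]
[ 33 111 138] [ 0.48  -0.005  0.038] [[0.036, 0.041, 0.038], [0.038, 0.038, 0.04], [0.038, 0.038, 0.038]]
[ 36  29 141] [0.667 0.047 0.026] [[0.024, 0.028, 0.028], [0.029, 0.026, 0.025], [0.024, 0.026, 0.025]]
[256 211  15  19 192] [262.8 219.1] [[ 0.577 -0.024  0.035]]
[250 253  15  18 192] [256.9 261.7] [[ 0.481 -0.002  0.035]]
```

View pics/z0.png

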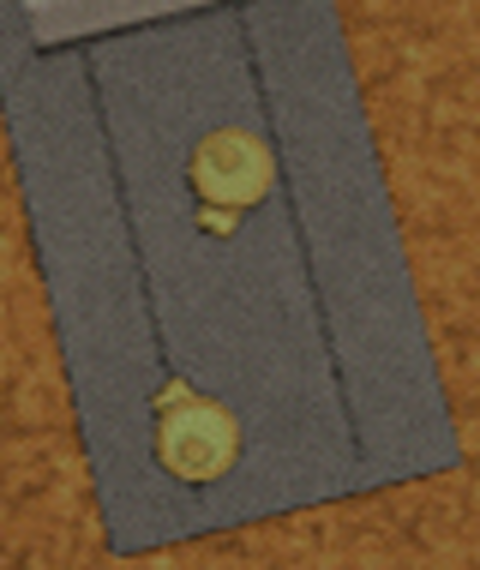

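Zoomed, lump A's slug centre is at (263.5,217.8) with its tongue at (261,226.5). Lump B's slug is at (258,263) with its tongue at (254,256). All of it fits the given heights (tops at about 39 mm) and sizes. Next is a helper that works out the moves.

```bash
cat >> h.py <<'E'
from scipy.spatial.transform import Rotation as Ro
def go(s,xyz,closedir=None):
    """turn (tool axes, deg) to tool-down with tool y along world angle closedir (mod 180), then shift mm in turned axes"""
    R=Ro.from_rotvec(s["orientation"]).as_matrix()
    a=closedir if closedir is not None else np.degrees(np.arctan2(R[1,1],R[0,1]))
    best=None
    for k in (0,180):
        t=np.radians(a+k);y=np.array([np.cos(t),np.sin(t),0]);z=np.array([0,0,-1.]);x=np.cross(y,z)
        T=np.c_[x,y,z];rv=np.degrees(Ro.from_matrix(R.T@T).as_rotvec())
        if best is None or np.linalg.norm(rv)<np.linalg.norm(best[0]):best=(rv,T)
    rv,T=best
    print("turn",rv.round(1),"shift after",(T.T@(np.array(xyz)-s["tool_pos"])*1e3).round(1),"| pos",(s["tool_pos"]*1e3).round(1),"F",np.round(s["force"],1),"op",round(s["opening"]*1e3,1),"t",round(s["t"],2),"q",np.round(s["q"],2))
E
python3 - <<'E'
from h import *
from plant import robot
d=np.load("top0.npz");s=robot.read_state()
for sl,to in (((263.5,217.8),(261.2,226.5)),((258,263.2),(253.8,256))):
    p=ray(d,[sl],.039)[0];q=ray(d,[to],.025)[0];v=q-p
    ang=np.degrees(np.arctan2(v[1],v[0]));print(p.round(4),"tongue dir",ang.round(0))
    go(s,[p[0],p[1],.30],ang+90)
print(Ro.from_rotvec(s["orientation"]).as_matrix().round(2))
for n,uv,z in(("jar",(157,158),.07),("beaker",(340,150),.09),("appl",(233,130),.026)):print(n,ray(d,[uv],z).round(3))
E
```

```text
[ 0.5794 -0.0259  0.039 ] tongue dir 159.0
turn [-0.1  0.  35.5] shift after [ 203.1 -667.6  103.8] | pos [ 154.7 -579.5  403.8] F [-0.3  0.1  0.5] op 92.8 t 0.1 q [-1.4   0.13  1.49  0.    1.52 -0.09]
[ 0.4772 -0.0046  0.039 ] tongue dir 25.0
turn [-0.1 -0.  -9.9] shift after [ 534.2 -386.4  103.8] | pos [ 154.7 -579.5  403.8] F [-0.3  0.1  0.5] op 92.8 t 0.1 q [-1.4   0.13  1.49  0.    1.52 -0.09]
[[ 0.97  0.26 -0.  ]
 [ 0.26 -0.97  0.  ]
 [ 0.   -0.   -1.  ]]
jar [[0.735 0.21  0.07 ]]
beaker [[ 0.712 -0.211  0.09 ]]
appl [[0.807 0.03  0.026]]
```

Request:
drive_tool:
  moves: [93, 0, 0, 0, 0, 0, 7, 93, 0, 0, 0, 0, 0, 7, 93, 0, 0, 0, 0, 0, 7, 93, 0, 0, 0, 0, 0, 7, 93, 0, 0, 0, 0, 0, 7, 93, 13, -42, 0, 0, 0, 0, 93, 13, -42, 0, 0, 0, 0, 93, 13, -42, 0, 0, 0, 0]

```text
t: 0.9
tool_pos: [0.235, -0.4735, 0.404]
orientation: [-3.092, 0.549, 0.001]
force: [0.7, 0.3, 0.6]
opening: 0.093
gripper_force: 0.0
```

Request:
drive_tool:
  moves: [93, 13, -42, 0, 0, 0, 0, 93, 13, -42, 0, 0, 0, 0, 93, 13, -42, 0, 0, 0, 0, 93, 13, -42, 0, 0, 0, 0, 93, 13, -42, 0, 0, 0, 0, 93, 13, -42, 0, 0, 0, 0, 93, 13, -42, 10, 0, 0, 0, 93, 13, -42, 10, 0, 0, 0]

```text
t: 1.7
tool_pos: [0.4483, -0.1931, 0.3846]
orientation: [3.093, -0.547, 0.001]
force: [1.0, -2.1, -0.9]
opening: 0.0931
gripper_force: 0.0
```

Request:
drive_tool:
  moves: [93, 13, -42, 10, 0, 0, 0, 93, 13, -42, 20, 0, 0, 0, 93, 13, -42, 20, 0, 0, 0, 93, 13, -42, 20, 0, 0, 0, 93, 13, -42, 10, 0, 0, 0, 93, 0, 0, 0, 0, 0, 0, 93, 0, 0, 0, 0, 0, 0]

```text
t: 2.4
tool_pos: [0.5805, -0.0188, 0.3035]
orientation: [3.094, -0.544, -0.004]
force: [-0.1, -0.3, -0.2]
opening: 0.0933
gripper_force: 0.0
```

Run:
```python
from h import *
from plant import robot
s=robot.read_state()
go(s,[.5794,-.0259,.30],69)
for n in("wrist",):
    d=robot.read_camera(n);cv2.imwrite(f"pics/{n}1.png",d["color"][...,::-1]);np.savez(f"{n}1.npz",**d)
    print((-d["R"].T@d["t"]).round(3)); print(d["R"].round(2))
```

```text
turn [0.  0.1 1.1] shift after [1.5 7.  3.5] | pos [580.5 -18.8 303.5] F [-0.1 -0.3 -0.2] op 93.3 t 2.4 q [-0.12  0.15  1.66 -0.    1.34  1.8 ]
[ 0.66  -0.049  0.283]
[[-0.34 -0.94  0.  ]
 [-0.9   0.33  0.3 ]
 [-0.28  0.1  -0.95]]
```

View pics/wrist1.png

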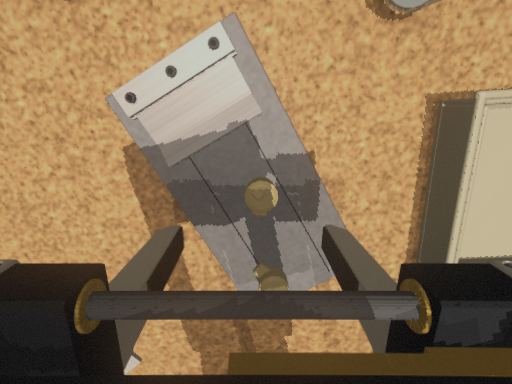

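The wrist view shows the board's far corners at (236,13) and (108,98). The lane lines run (248,124)–(329,271) and (191,157)–(264,268). Lump A is at (261,195), and lump B at (270,278) is partly hidden.

Run:
```python
from h import *
from plant import robot
d=np.load("wrist1.npz");P=cloud(d)
def box(P,u0,u1,v0,v1,lo,hi):
    q=P[v0:v1,u0:u1].reshape(-1,3);q=q[(q[:,2]>lo)&(q[:,2]<hi)];return q
for n,b in(("A",(235,290,170,225)),("B",(250,292,258,292))):
    q=box(P,*b,.033,.046);print(n,len(q),np.median(q,0).round(4),(q.min(0)+q.max(0))[:2].round(4)/2,np.ptp(q,axis=0).round(3))
    q=box(P,*b,.023,.033);print(" tongue/side",np.median(q,0).round(4))
print("boardz",np.median(P[180:230,215:235,2]))
g=cv2.GaussianBlur(cv2.cvtColor(d["color"],cv2.COLOR_RGB2GRAY),(3,3),0).astype(float)
# lane lines: darkest pixel across scan rows
for n,(a,b) in(("R",((248,124),(329,271))),("L",((191,157),(250,247)))):
    pts=[]
    for f in np.linspace(.05,.95,30):
        u=a[0]+f*(b[0]-a[0]);v=int(round(a[1]+f*(b[1]-a[1])));us=np.arange(int(u)-5,int(u)+6)
        pts.append((us[np.argmin(g[v,us])],v))
    w=ray(d,pts,.018)[:,:2]
    vx,vy,x0,y0=cv2.fitLine(w.astype(np.float32),cv2.DIST_HUBER,0,.001,.001).ravel()
    print(n,"ang",np.degrees(np.arctan2(vy,vx)).round(2)%180,(x0,y0), "y at x=.58:",y0+vy/vx*(.58-x0))
w=ray(d,[(236,13),(108,98)],.018);print("far corners",w.round(4),np.linalg.norm(w[0]-w[1]))
```

```text
A 885 [ 0.5818 -0.029   0.0396] [ 0.5805 -0.0287] [0.032 0.032 0.011]
 tongue/side [ 0.5643 -0.0249  0.0271]
B 449 [ 0.4866 -0.0096  0.0393] [ 0.48405 -0.0073 ] [0.023 0.031 0.008]
 tongue/side [ 0.4945 -0.0032  0.0268]
boardz 0.01803713655820002
R ang 9.84 (np.float32(0.56182873), np.float32(-0.05232686)) y at x=.58: -0.04917656
L ang 9.68 (np.float32(0.5802332), np.float32(0.015763078)) y at x=.58: 0.015723277
far corners [[ 0.7343 -0.0612  0.018 ]
 [ 0.7111  0.0731  0.018 ]] 0.13630982248977302
```

Run:
```python
from h import *
from plant import robot
go(robot.read_state(),[.581,-.0285,.2065],71)
```

```text
turn [ 0.   0.1 -1. ] shift after [ 3.4  8.  97.8] | pos [580.4 -19.8 304.3] F [0.3 0.3 0.6] op 92.7 t 2.45 q [-0.12  0.15  1.66 -0.    1.34  1.8 ]
```

Request:
drive_tool:
  moves: [80, 3, 8, 20, 0, 0, -1, 70, 0, 0, 25, 0, 0, 0, 60, 0, 0, 25, 0, 0, 0, 60, 0, 0, 18, 0, 0, 0, 60, 0, 0, 7, 0, 0, 0, 60, 0, 0, 3, 0, 0, 0, 20, 0, 0, 0, 0, 0, 0, 20, 0, 0, 0, 0, 0, 0]
  grip_force: 20

```text
t: 3.25
tool_pos: [0.5812, -0.0287, 0.2082]
orientation: [-3.098, 0.521, -0.003]
force: [-0.2, -0.1, 0.2]
opening: 0.0483
gripper_force: 0.0
```

Request:
drive_tool:
  moves: [20, 0, 0, 0, 0, 0, 0, 20, 0, 0, 0, 0, 0, 0, 20, 0, 0, 0, 0, 0, 0, 20, 0, 0, 0, 0, 0, 0]

```text
t: 3.65
tool_pos: [0.5811, -0.0284, 0.2076]
orientation: [3.098, -0.52, 0.002]
force: [-1.3, 0.6, 6.1]
opening: 0.0315
gripper_force: 20.0
```

Run:
```python
from h import *
from plant import robot
go(robot.read_state(),[.531,-.257,.3],74)
```

```text
turn [-0.  -0.1 -3. ] shift after [ 14.9 233.6 -92.4] | pos [581.1 -28.4 207.6] F [-1.3  0.6  6.1] op 31.5 t 3.65 q [-0.14  0.26  1.72 -0.    1.16  1.77]
```

Request:
drive_tool:
  moves: [20, 0, 0, -15, 0, 0, 0, 20, 0, 0, -35, 0, 0, 0, 20, 0, 0, -42, 0, 0, -3, 20, 3, 35, 0, 0, 0, 0, 20, 3, 45, 0, 0, 0, 0, 20, 3, 45, 0, 0, 0, 0, 20, 3, 45, 0, 0, 0, 0, 20, 3, 45, 0, 0, 0, 0]

```text
t: 4.45
tool_pos: [0.535, -0.2406, 0.2997]
orientation: [3.111, -0.438, 0.001]
force: [1.1, 0.1, -0.6]
opening: 0.0312
gripper_force: 20.0
```

Request:
drive_tool:
  moves: [20, 0, 19, 15, 0, 0, 0, 20, 0, 0, 25, 0, 0, 0, 20, 0, 0, 25, 0, 0, 0, 20, 0, 0, 15, 0, 0, 0, 50, 0, 0, 0, 0, 0, 0, 50, 0, 0, 0, 0, 0, 0, 50, 0, 0, 0, 0, 0, 0, 50, 0, 0, -30, 0, 0, 0]

```text
t: 5.25
tool_pos: [0.5291, -0.2564, 0.2463]
orientation: [-3.109, 0.438, 0.008]
force: [0.1, 0.6, -0.9]
opening: 0.0496
gripper_force: 0.0
```

Run:
```python
from h import *
from plant import robot
s=robot.read_state()
p=np.array([.482,-.0065,0])
go(s,[p[0],p[1],.3],115)
d=robot.read_camera("top");cv2.imwrite("pics/top1.png",cv2.resize(d["color"][130:300,200:410],None,fx=3,fy=3)[...,::-1])
```

```text
turn [ -0.2   0.3 -41. ] shift after [  62.9 -246.4  -53.7] | pos [ 529.1 -256.4  246.3] F [ 0.1  0.6 -0.9] op 49.6 t 5.25 q [-0.54  0.23  1.67  0.    1.24  1.31]
```

View pics/top1.png

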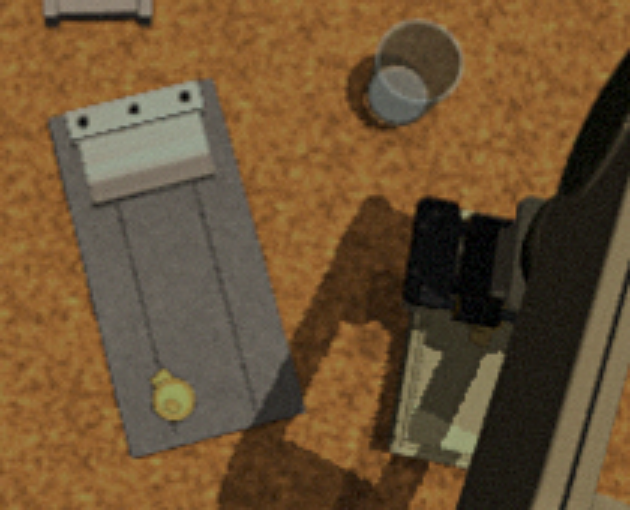

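Lump A is out of sight in the tray and the board now carries only lump B, slug at crop (173,397), tongue toward (161,378). I'll fetch B next.

Request:
drive_tool:
  moves: [60, 0, 0, -30, 0, 0, -8, 60, 0, 0, -24, 0, 0, -8, 60, 0, 0, 0, 0, 0, -8, 60, 0, 0, 0, 0, 0, -8, 60, 0, 0, 0, 0, 0, -7, 60, 11, -41, 0, 0, 0, 0, 60, 11, -41, 0, 0, 0, 0, 60, 11, -41, 0, 0, 0, 0]

```text
t: 6.1
tool_pos: [0.513, -0.1302, 0.3045]
orientation: [3.078, 0.623, 0.004]
force: [0.2, -0.1, 0.5]
opening: 0.0602
gripper_force: 0.0
```

Request:
drive_tool:
  moves: [60, 11, -41, 0, 0, 0, 0, 60, 11, -41, 0, 0, 0, 0, 60, 10, -41, 0, 0, 0, 0, 60, 0, 0, 0, 0, 0, 0, 60, 0, 0, 0, 0, 0, 0]

```text
t: 6.6
tool_pos: [0.4947, -0.0046, 0.3043]
orientation: [3.077, 0.629, 0.004]
force: [-0.3, -0.3, 0.1]
opening: 0.0598
gripper_force: 0.0
```

Run:
```python
from h import *
from plant import robot
s=robot.read_state()
go(s,[.479,-.0074,.2065],114)
```

```text
turn [ 0.1 -0.1 -0.9] shift after [-15.5  -3.9  97.8] | pos [494.7  -4.6 304.3] F [-0.3 -0.3  0.1] op 59.8 t 6.6 q [-0.11 -0.09  1.89 -0.    1.33  1.05]
```

Request:
drive_tool:
  moves: [60, -15, -4, 10, 0, 0, -1, 60, 0, 0, 30, 0, 0, 0, 60, 0, 0, 30, 0, 0, 0, 60, 0, 0, 18, 0, 0, 0, 60, 0, 0, 7, 0, 0, 0, 60, 0, 0, 2, 0, 0, 0, 20, 0, 0, 0, 0, 0, 0, 20, 0, 0, 0, 0, 0, 0]

```text
t: 7.4
tool_pos: [0.4798, -0.008, 0.2071]
orientation: [3.073, 0.651, 0.003]
force: [-0.3, -0.1, 0.6]
opening: 0.0482
gripper_force: 0.0
```

Request:
drive_tool:
  moves: [20, 0, 0, 0, 0, 0, 0, 20, 0, 0, 0, 0, 0, 0, 20, 0, 0, 0, 0, 0, 0, 20, 0, 0, 0, 0, 0, 0]

```text
t: 7.8
tool_pos: [0.4794, -0.0076, 0.2065]
orientation: [3.073, 0.652, 0.002]
force: [-1.0, 0.2, 6.1]
opening: 0.0318
gripper_force: 20.0
```

Run:
```python
from h import *
from plant import robot
s=robot.read_state()
go(s,[.470,-.240,.3],74)
```

```text
turn [ 0.  -0.1 40. ] shift after [ 55.  225.9 -93.5] | pos [479.4  -7.6 206.5] F [-1.   0.2  6.1] op 31.8 t 7.8 q [-0.12  0.    2.   -0.    1.13  1.03]
```

Request:
drive_tool:
  moves: [20, 0, 0, -15, 0, 0, 0, 20, 0, 0, -35, 0, 0, 8, 20, 0, 0, -43, 0, 0, 8, 20, 0, 0, 0, 0, 0, 8, 20, 0, 0, 0, 0, 0, 8, 20, 0, 0, 0, 0, 0, 8, 20, 11, 45, 0, 0, 0, 0, 20, 11, 45, 0, 0, 0, 0]

```text
t: 8.6
tool_pos: [0.4751, -0.1002, 0.2987]
orientation: [-3.111, 0.434, -0.0]
force: [0.9, -0.6, 0.3]
opening: 0.0315
gripper_force: 20.0
```

Request:
drive_tool:
  moves: [20, 11, 45, 0, 0, 0, 0, 20, 11, 45, 0, 0, 0, 0, 20, 11, 46, 0, 0, 0, 0, 20, 0, 0, 10, 0, 0, 0, 20, 0, 0, 25, 0, 0, 0, 20, 0, 0, 25, 0, 0, 0, 20, 0, 0, 12, 0, 0, 0, 20, 0, 0, 0, 0, 0, 0]

```text
t: 9.4
tool_pos: [0.4683, -0.2388, 0.2243]
orientation: [-3.109, 0.438, 0.007]
force: [-0.3, 1.0, 0.5]
opening: 0.0314
gripper_force: 20.0
```

Request:
drive_tool:
  moves: [50, 0, 0, 0, 0, 0, 0, 50, 0, 0, 0, 0, 0, 0, 50, 0, 0, 0, 0, 0, 0, 50, 0, 0, -30, 0, 0, 0, 70, 0, 0, -40, 0, 0, 0, 70, 0, 0, -25, 0, 0, 0]

```text
t: 10.0
tool_pos: [0.4699, -0.2403, 0.3255]
orientation: [3.109, -0.438, 0.006]
force: [0.1, -0.8, -0.2]
opening: 0.0618
gripper_force: 0.0
```

Run:
```python
from h import *
from plant import robot
s=robot.read_state()
d=np.load("top0.npz")
# plate: corners -> centre, yaw, with offset seen between top and wrist views
g=cv2.cvtColor(d["color"],cv2.COLOR_RGB2GRAY)
c=cv2.cornerSubPix(g,np.array([(123,249),(145,240),(171,303),(149,312)],np.float32).reshape(-1,1,2),(4,4),(-1,-1),(3,30,.01))[:,0]
p=ray(d,c,.006)[:,:2];v=p[0]+p[1]-p[2]-p[3];yaw=np.degrees(np.arctan2(v[1],v[0]));print("plate",p.mean(0),yaw)
go(s,[.45,.24,.33],yaw+90)
go(s,[.45,.0,.33],yaw+90)
```

```text
plate [0.47045816 0.26058654] 21.569000240173555
turn [  0.1  -0.2 -37.6] shift after [ 158.1 -454.    -4.5] | pos [ 469.9 -240.3  325.5] F [ 0.1 -0.8 -0.2] op 61.8 t 10.0 q [-0.57 -0.02  1.79  0.    1.37  1.28]
turn [  0.1  -0.2 -37.6] shift after [  69.9 -230.8   -4.5] | pos [ 469.9 -240.3  325.5] F [ 0.1 -0.8 -0.2] op 61.8 t 10.0 q [-0.57 -0.02  1.79  0.    1.37  1.28]
```

Request:
drive_tool:
  moves: [85, 0, 0, 0, 0, 0, -7.5, 85, 0, 0, 0, 0, 0, -7.5, 85, 0, 0, 0, 0, 0, -7.5, 85, 0, 0, 0, 0, 0, -7.5, 85, 0, 0, 0, 0, 0, -7.6, 85, 13, -38, 0, 0, 0, 0, 85, 13, -38, 0, 0, 0, 0, 85, 13, -38, 0, 0, 0, 0]

```text
t: 10.8
tool_pos: [0.4636, -0.1187, 0.3227]
orientation: [3.086, 0.585, 0.002]
force: [0.9, 0.1, -0.4]
opening: 0.0856
gripper_force: 0.0
```

Request:
drive_tool:
  moves: [85, 13, -38, 0, 0, 0, 0, 85, 13, -38, 0, 0, 0, 0, 85, 13, -38, 0, 0, 0, 0, 85, 13, -38, 0, 0, 0, 0, 85, 13, -38, 0, 0, 0, 0, 85, 13, -38, 0, 0, 0, 0, 85, 13, -38, 0, 0, 0, 0, 85, 13, -38, 0, 0, 0, 0]

```text
t: 11.6
tool_pos: [0.4486, 0.203, 0.323]
orientation: [-3.086, -0.587, -0.004]
force: [0.9, -0.7, 0.2]
opening: 0.0851
gripper_force: 0.0
```

Request:
drive_tool:
  moves: [85, 2, 0, 0, 0, 0, 0, 85, 0, 0, 0, 0, 0, 0, 85, 0, 0, 0, 0, 0, 0]

```text
t: 11.9
tool_pos: [0.4508, 0.2013, 0.3221]
orientation: [3.086, 0.587, 0.001]
force: [0.9, 0.6, 0.4]
opening: 0.085
gripper_force: 0.0
```

Run:
```python
from h import *
from plant import robot
s=robot.read_state()
go(s,[.45,.24,.33],21.6+90)
for n in("wrist","top"):
    d=robot.read_camera(n);np.savez(f"{n}2.npz",**d)
    im=d["color"]
    if n=="wrist":cv2.imwrite(f"pics/{n}2.png",im[...,::-1])
    if n=="top":
        m=im[190:300,325:405];P=cloud(d)
        hsv=cv2.cvtColor(im,cv2.COLOR_RGB2HSV);q=(P[...,2]>.012)&(P[...,2]<.035)&(hsv[...,0]>22)&(hsv[...,0]<38)&(hsv[...,1]>90);q[:,:335]=0;q[:,400:]=0;q[:200]=0;q[295:]=0
        N,l,st,c=cv2.connectedComponentsWithStats(q.astype(np.uint8));print([(st[i].tolist(),P[int(c[i][1]),int(c[i][0])].round(3)) for i in range(1,N) if st[i,4]>25])
```

```text
turn [ 0.  -0.  -0.1] shift after [ 13.5 -36.3  -7.9] | pos [450.8 201.3 322.1] F [0.9 0.6 0.4] op 85.0 t 11.9 q [ 0.32 -0.1   1.88 -0.    1.37  1.51]
[([356, 228, 13, 12, 85], array([ 0.526, -0.251,  0.031])), ([353, 252, 14, 13, 90], array([ 0.472, -0.24 ,  0.025]))]
```

View pics/wrist2.png

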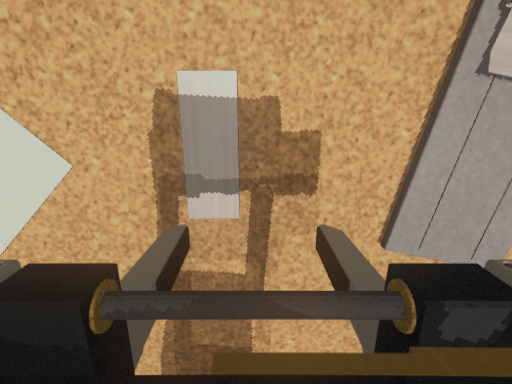

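Both lumps read inside the tray at (526,-251) and (472,-240) mm. In the wrist view the plate's corners are at (178,71), (237,70), (239,217) and (188,217).

Run:
```python
from h import *
from plant import robot
s=robot.read_state();d=np.load("wrist2.npz")
g=cv2.cvtColor(d["color"],cv2.COLOR_RGB2GRAY)
c=cv2.cornerSubPix(g,np.array([(178,71),(237,70),(239,217),(188,217)],np.float32).reshape(-1,1,2),(4,4),(-1,-1),(3,30,.01))[:,0]
p=ray(d,c,.006)[:,:2];v=p[0]+p[1]-p[2]-p[3];yaw=np.degrees(np.arctan2(v[1],v[0]))
print(c,p.round(4),[np.linalg.norm(p[i]-p[i-1]).round(4) for i in range(4)],p.mean(0),yaw)
go(s,[*p.mean(0),.1875],yaw+90)
```

```text
[[175.70064  70.35801]
 [236.22226  70.50331]
 [238.40538 218.20686]
 [188.18573 218.43396]] [[0.5336 0.3139]
 [0.5556 0.2579]
 [0.4076 0.2   ]
 [0.3859 0.2546]] [np.float64(0.1592), np.float64(0.0602), np.float64(0.1589), np.float64(0.0588)] [0.47066637 0.25658252] 21.63086207816409
turn [ 0.  -0.  -0.2] shift after [ 38.9 -44.5 134.4] | pos [450.9 200.8 321.9] F [-0.6 -0.5 -0.9] op 85.1 t 12.0 q [ 0.32 -0.11  1.88 -0.    1.37  1.51]
```

Request:
drive_tool:
  moves: [85, 20, -22, 10, 0, 0, 0, 85, 19, -22, 20, 0, 0, 0, 85, 0, 0, 30, 0, 0, 0, 85, 0, 0, 30, 0, 0, 0, 85, 0, 0, 25, 0, 0, 0, 85, 0, 0, 12, 0, 0, 0, 85, 0, 0, 5, 0, 0, 0, 85, 0, 0, 0, 0, 0, 0]

```text
t: 12.8
tool_pos: [0.4711, 0.2568, 0.1899]
orientation: [3.086, 0.586, -0.0]
force: [-0.2, -0.2, 0.4]
opening: 0.0852
gripper_force: 0.0
```

Run:
```python
from h import *
from plant import robot
go(robot.read_state(),[.4707,.2566,.1875],111.6)
```

```text
turn [-0.   0.  -0.1] shift after [-0.4 -0.   2.4] | pos [471.1 256.8 189.9] F [-0.2 -0.2  0.4] op 85.2 t 12.8 q [0.4  0.18 1.85 0.   1.11 1.6 ]
```

Request:
drive_tool:
  moves: [85, 0, 0, 2, 0, 0, 0, 50, 0, 0, 0, 0, 0, 0, 50, 0, 0, 0, 0, 0, 0, 50, 0, 0, 0, 0, 0, 0, 50, 0, 0, 0, 0, 0, 0, 50, 0, 0, 0, 0, 0, 0, 50, 0, 0, 0, 0, 0, 0]
  grip_force: 40

```text
t: 13.5
tool_pos: [0.471, 0.2574, 0.1882]
orientation: [-3.086, -0.587, -0.001]
force: [-0.7, 0.5, 4.1]
opening: 0.0591
gripper_force: 40.0
```

Request:
drive_tool:
  moves: [50, 0, 0, -10, 0, 0, 0, 50, 0, 0, -20, 0, 0, 0, 50, 0, 0, -30, 0, 0, 0, 50, 0, 0, -40, 0, 0, 0, 50, 0, 0, -20, 0, 0, 0, 50, 0, 0, 0, 0, 0, 0]

```text
t: 14.1
tool_pos: [0.472, 0.2578, 0.3121]
orientation: [-3.085, -0.587, -0.011]
force: [0.4, -0.2, -1.4]
opening: 0.0589
gripper_force: 40.0
```

Run:
```python
from h import *
from plant import robot
s=robot.read_state()
a=np.radians(9.75);C=np.array([.58,-.0167]);u=np.array([np.cos(a),np.sin(a)])
far=np.array([.7227,.006]);B=C+u*((far-C)@u-.140);print("board c",B)
t=B+u*(-.055);print(t);go(s,[*t,.307],99.75)
d=robot.read_camera("wrist");np.savez("wrist3.npz",**d);cv2.imwrite("pics/wrist3.png",d["color"][...,::-1])
```

```text
board c [ 0.58441833 -0.01594079]
[ 0.53021275 -0.02525501]
turn [-0.1 -0.4 11.8] shift after [  9.4 288.8   5.1] | pos [472.  257.8 312.1] F [ 0.4 -0.2 -1.4] op 58.9 t 14.1 q [ 0.4   0.02  1.77 -0.    1.34  1.6 ]
```

View pics/wrist3.png

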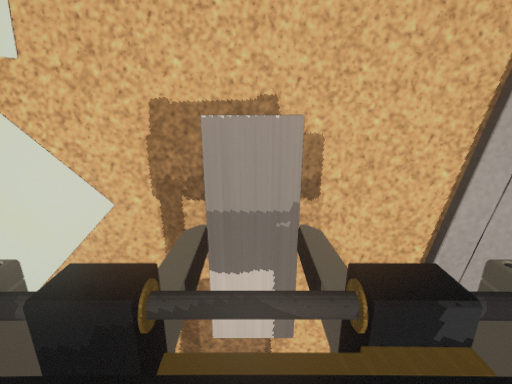

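The plate is held centred between the fingers, front corners at (202,116) and (303,116). I'll check its tilt and its position in the grip.

Run:
```python
from h import *
from plant import robot
s=robot.read_state();d=np.load("wrist3.npz");P=cloud(d)
R=Ro.from_rotvec(s["orientation"]).as_matrix()
def tool(p):return (p-s["tool_pos"])@R*1e3
q=tool(P[125:225,215:292].reshape(-1,3));q=q[(q[:,2]>150)&(q[:,2]<210)]
A=np.c_[q[:,:2],np.ones(len(q))];k=np.linalg.lstsq(A,q[:,2],rcond=None)[0];print("top plane slopes deg",np.degrees(k[:2]).round(2),"z at 0",k[2].round(2),len(q))
g=cv2.cvtColor(d["color"],cv2.COLOR_RGB2GRAY)
c=cv2.cornerSubPix(g,np.array([(202,116),(303,116)],np.float32).reshape(-1,1,2),(4,4),(-1,-1),(3,30,.01))[:,0]
f=tool(ray(d,c,s["tool_pos"][2]-.181));print(c,f.round(1))
```

```text
top plane slopes deg [-0.26 -0.04] z at 0 179.47 7673
[[200.12933  115.162636]
 [304.21152  114.03267 ]] [[ 80.6 -28.7 181.3]
 [ 81.2  31.6 181.3]]
```

Request:
drive_tool:
  moves: [50, 0, 0, 0, 0, -0.4, 6, 50, 0, 0, 0, 0, 0, 5.8, 50, 1, 35, 0, 0, 0, 0, 50, 1, 41, 0, 0, 0, 0, 50, 1, 41, 0, 0, 0, 0, 50, 1, 41, 0, 0, 0, 0, 50, 2, 41, 0, 0, 0, 0, 50, 2, 41, 0, 0, 0, 0]

```text
t: 14.95
tool_pos: [0.5184, 0.0205, 0.3054]
orientation: [3.129, 0.267, -0.017]
force: [0.9, -0.7, -1.8]
opening: 0.0587
gripper_force: 40.0
```

Request:
drive_tool:
  moves: [50, 1, 35, 0, 0, 0, 0, 50, 0, 14, 10, 0, 0, 0, 50, 0, 0, 30, 0, 0, 0, 50, 0, 0, 30, 0, 0, 0, 50, 0, 0, 0, 0, 0, 0, 50, 0, 0, 0, 0, 0, 0]

```text
t: 15.55
tool_pos: [0.5271, -0.0256, 0.2363]
orientation: [3.13, 0.267, -0.017]
force: [0.1, -0.2, -0.7]
opening: 0.0589
gripper_force: 40.0
```

Run:
```python
from h import *
from plant import robot
s=robot.read_state()
go(s,[.5302,-.0253,.207],99.75)
d=robot.read_camera("wrist");np.savez("wrist4.npz",**d);cv2.imwrite("pics/wrist4.png",d["color"][...,::-1])
```

```text
turn [-0.   0.6  0. ] shift after [ 3.1  0.3 29.3] | pos [527.1 -25.6 236.3] F [ 0.1 -0.2 -0.7] op 58.9 t 15.55 q [-0.14  0.09  1.85 -0.    1.21  1.26]
```

View pics/wrist4.png

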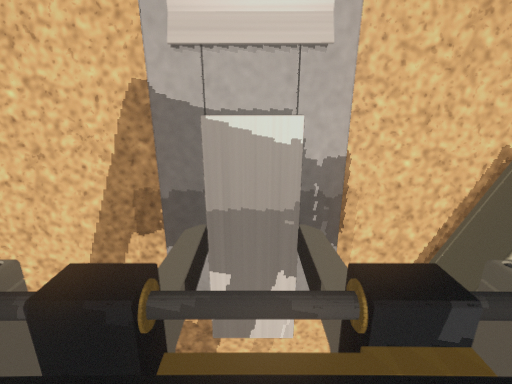

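The wrist view shows the plate above the board inside the lane: front corners at (202,116) and (304,116), lane lines at (204,100) and (298,100), leaf lip at (170–333,44). I'll check the lateral offset and yaw in numbers.

Run:
```python
from h import *
from plant import robot
s=robot.read_state();d=np.load("wrist4.npz");P=cloud(d)
g0=cv2.cvtColor(d["color"],cv2.COLOR_RGB2GRAY);g=g0.astype(float)
L=[]
for n,(a,b) in(("L",((202,52),(205,108))),("R",((299,52),(297,108)))):
    pts=[]
    for v in range(52,109,2):
        u=a[0]+(v-a[1])/(b[1]-a[1])*(b[0]-a[0]);us=np.arange(int(u)-4,int(u)+5);w=np.clip(np.median(g[v,us])-g[v,us],0,None)**2;pts.append(((us*w).sum()/(w.sum()+1e-9),v))
    w=ray(d,pts,.018)[:,:2];vx,vy,x0,y0=cv2.fitLine(w.astype(np.float32),cv2.DIST_HUBER,0,.001,.001).ravel()
    L.append((x0,y0,vx,vy));print(n,np.degrees(np.arctan(vy/vx)).round(2))
a=np.radians(9.75);u=np.array([np.cos(a),np.sin(a)]);nn=np.array([-u[1],u[0]])
mid=np.mean([l[:2] for l in L],0);print("lane width",(np.array(L[0][:2])-L[1][:2])@nn)
q=P[125:225,215:292].reshape(-1,3);q=q[(q[:,2]>.03)&(q[:,2]<.09)]
z=np.median(q[:,2]);k=np.linalg.lstsq(np.c_[q[:,:2]@np.c_[u,nn],np.ones(len(q))],q[:,2],rcond=None)[0];print("plate top z",z,"slopes deg",np.degrees(k[:2]).round(2))
c=cv2.cornerSubPix(g0,np.array([(202,116),(304,116)],np.float32).reshape(-1,1,2),(4,4),(-1,-1),(3,30,.01))[:,0]
f=ray(d,c,z)[:,:2];print(c,"front edge len",np.linalg.norm(f[0]-f[1]),"dir",np.degrees(np.arctan2(*(f[0]-f[1])[::-1])))
# plate long edges
for nm,(p0,p1) in(("l",((203,130),(207,215))),("r",((302,130),(299,215)))):
    pts=[]
    for v in range(130,216,3):
        uu=p0[0]+(v-130)/85*(p1[0]-p0[0]);us=np.arange(int(uu)-6,int(uu)+7);gr=np.abs(np.gradient(g[v,us]));pts.append((us[np.argmax(gr)],v))
    w=ray(d,pts,z)[:,:2];vx,vy,x0,y0=cv2.fitLine(w.astype(np.float32),cv2.DIST_HUBER,0,.001,.001).ravel();print(nm,"edge ang",np.degrees(np.arctan(vy/vx)).round(2),"lateral from lane mid",((np.array([x0,y0])-mid)@nn*1e3).round(2))
print("front lateral",((f.mean(0)-mid)@nn*1e3).round(2),"TCP lateral",((s["tool_pos"][:2]-mid)@nn*1e3).round(2),"front ahead of tcp",((f.mean(0)-s["tool_pos"][:2])@u*1e3).round(1))
b=ray(d,[(170,44),(333,44)],.031)[:,:2];print("lip edge",b.round(4),np.linalg.norm(b[0]-b[1]),"lip ahead of front",((b.mean(0)-f.mean(0))@u*1e3).round(1),"mid lateral",((b.mean(0)-mid)@nn*1e3).round(1))
```

```text
L 9.86
R 9.88
lane width 0.06405746330895772
plate top z 0.05370833087988537 slopes deg [-0.57  0.04]
[[204.1002   115.307014]
 [303.55347  114.93438 ]] front edge len 0.056709238471762964 dir 99.92399603281582
l edge ang 9.58 lateral from lane mid 28.61
r edge ang 9.16 lateral from lane mid -30.87
front lateral -2.09 TCP lateral -0.16 front ahead of tcp 76.6
lip edge [[ 0.6349  0.0418]
 [ 0.6515 -0.0549]] 0.0981030504596058 lip ahead of front 40.2 mid lateral -0.8
```

Request:
drive_tool:
  moves: [50, 0, -0.5, 5, 0, 0.6, 0, 50, 0, 0, 10, 0, 0, 0, 50, 0, 0, 8, 0, 0, 0, 50, 0, 0, 4, 0, 0, 0, 50, 0, 0, 1, 0, 0, 0, 50, 0, 0, 0, 0, 0, 0]

```text
t: 16.2
tool_pos: [0.528, -0.0258, 0.2097]
orientation: [3.13, 0.267, 0.005]
force: [-0.8, 0.4, -1.6]
opening: 0.0591
gripper_force: 40.0
```

Request:
drive_tool:
  moves: [50, 0, 0, 1, 0, 0, 0, 50, 0, 0, 0, 0, 0, 0]

```text
t: 16.4
tool_pos: [0.5282, -0.0258, 0.2092]
orientation: [3.129, 0.267, 0.006]
force: [-0.1, 1.2, -1.4]
opening: 0.0587
gripper_force: 40.0
```

Run:
```python
from h import *
from plant import robot
s=robot.read_state()
go(s,[.5302,-.0253,.206],99.75)
```

```text
turn [ 0.1 -0.2 -0. ] shift after [ 2.1 -0.1  3.2] | pos [528.2 -25.8 209.2] F [-0.1  1.2 -1.4] op 58.7 t 16.4 q [-0.15  0.13  1.87  0.    1.14  1.25]
```

Request:
drive_tool:
  moves: [50, 0, 0, 1, 0, -0.2, 0, 50, 0, 0, 1, 0, 0, 0, 50, 0, 0, 0, 0, 0, 0]

```text
t: 16.7
tool_pos: [0.528, -0.0258, 0.2068]
orientation: [3.129, 0.266, -0.0]
force: [0.7, -0.4, -1.8]
opening: 0.0592
gripper_force: 40.0
```

Request:
drive_tool:
  moves: [50, 0, 0, 1, 0, 0, 0, 50, 0, 0, 0, 0, 0, 0]

```text
t: 16.9
tool_pos: [0.5282, -0.0257, 0.2062]
orientation: [3.129, 0.267, 0.001]
force: [-0.7, -0.3, 1.3]
opening: 0.0587
gripper_force: 40.0
```

Request:
drive_tool:
  moves: [50, 0, 0, 1, 0, 0, 0, 50, 0, 0, 0, 0, 0, 0]

```text
t: 17.1
tool_pos: [0.5282, -0.0258, 0.2061]
orientation: [3.129, 0.267, 0.0]
force: [-7.0, 1.3, 11.0]
opening: 0.0588
gripper_force: 40.0
```

Request:
drive_tool:
  moves: [50, 3, 0, -0.5, 0, 0, 0, 50, 6, 0, 0, 0, 0, 0, 50, 6, 0, 0, 0, 0, 0, 50, 6, 0, 0, 0, 0, 0, 50, 3, 0, 0, 0, 0, 0, 50, 0, 0, 0, 0, 0, 0]

```text
t: 17.7
tool_pos: [0.5523, -0.0217, 0.2062]
orientation: [3.129, 0.267, 0.002]
force: [-1.7, -0.1, 5.0]
opening: 0.0593
gripper_force: 40.0
```

Run:
```python
from h import *
from plant import robot
s=robot.read_state()
a=np.radians(9.75);t=np.array([.5844,-.0159])+.03*np.array([np.cos(a),np.sin(a)])
go(s,[*t,.206],99.75)
```

```text
turn [ 0.1 -0.1 -0. ] shift after [62.6 -0.3  0.2] | pos [552.3 -21.7 206.2] F [-1.7 -0.1  5. ] op 59.3 t 17.7 q [-0.13  0.19  1.8  -0.    1.15  1.27]
```

Request:
drive_tool:
  moves: [50, 5, 0, 0, 0, 0, 0, 50, 6, 0, 0, 0, 0, 0, 50, 6, 0, 0, 0, 0, 0, 50, 6, 0, 0, 0, 0, 0, 50, 5, 0, 0, 0, 0, 0, 50, 0, 0, 0, 0, 0, 0]

```text
t: 18.3
tool_pos: [0.58, -0.017, 0.2062]
orientation: [3.129, 0.267, 0.002]
force: [-0.9, -0.6, 5.0]
opening: 0.0591
gripper_force: 40.0
```

Request:
drive_tool:
  moves: [50, 5, 0, 0, 0, 0, 0, 50, 6, 0, 0, 0, 0, 0, 50, 6, 0, 0, 0, 0, 0, 50, 5, 0, 0, 0, 0, 0, 50, 3, 0, 0, 0, 0, 0, 50, 0, 0, 0, 0, 0, 0]

```text
t: 18.9
tool_pos: [0.6041, -0.0129, 0.2062]
orientation: [3.129, 0.267, -0.0]
force: [-5.0, -1.8, 7.9]
opening: 0.0589
gripper_force: 40.0
```

Run:
```python
from h import *
from plant import robot
s=robot.read_state()
a=np.radians(9.75);t=np.array([.5844,-.0159])+.03*np.array([np.cos(a),np.sin(a)])
go(s,[*t,.206],99.75)
d=robot.read_camera("wrist");cv2.imwrite("pics/wrist5.png",d["color"][...,::-1])
```

```text
turn [ 0.1  0.  -0. ] shift after [10.  -0.4  0.2] | pos [604.1 -12.9 206.2] F [-5.  -1.8  7.9] op 58.9 t 18.9 q [-0.11  0.32  1.65 -0.    1.17  1.3 ]
```

View pics/wrist5.png

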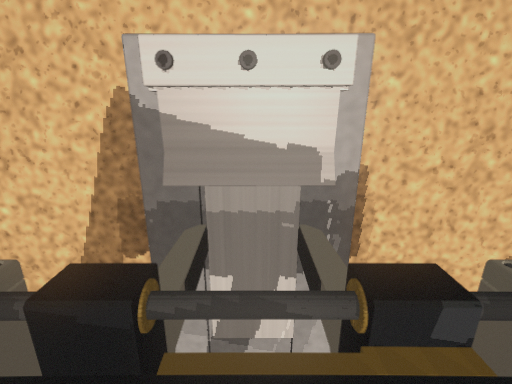

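The plate is under the leaf, whose lip is at row 185. The left lane line at (201,190) shows a wider gap than the right one, so I'll measure that offset.

Run:
```python
from h import *
from plant import robot
d=robot.read_camera("wrist");np.savez("wrist5.npz",**d);s=robot.read_state()
g=cv2.cvtColor(d["color"],cv2.COLOR_RGB2GRAY)
for a,b in((190,222),(328,352)):
    r=g[a:b:8].astype(int);print([ (a+8*i,x[192:222].tolist(),x[282:312].tolist()) for i,x in enumerate(r)])
im=d["color"];A=cv2.resize(im[186:226,180:320],None,fx=5,fy=5);B=cv2.resize(im[312:352,180:320],None,fx=5,fy=5)
cv2.imwrite("pics/z5.png",np.vstack([A,B])[...,::-1])
```

```text
[(190, [102, 104, 103, 106, 106, 105, 94, 47, 69, 101, 101, 100, 112, 138, 141, 138, 137, 135, 137, 139, 141, 142, 139, 141, 138, 141, 141, 144, 142, 142], [141, 141, 143, 142, 142, 144, 143, 144, 145, 144, 141, 143, 143, 144, 144, 142, 143, 142, 124, 105, 103, 103, 104, 103, 100, 102, 103, 103, 104, 102]), (198, [102, 104, 101, 102, 101, 102, 96, 66, 56, 90, 101, 102, 107, 125, 143, 139, 137, 136, 136, 138, 139, 139, 140, 140, 139, 140, 140, 141, 142, 142], [142, 141, 143, 143, 142, 143, 143, 146, 144, 142, 141, 141, 143, 143, 143, 141, 140, 137, 102, 103, 106, 105, 102, 104, 103, 104, 104, 104, 104, 104]), (206, [83, 81, 81, 81, 80, 81, 80, 75, 43, 62, 96, 98, 97, 109, 138, 137, 136, 137, 136, 137, 139, 138, 140, 140, 139, 139, 141, 139, 141, 141], [139, 141, 142, 142, 141, 142, 143, 143, 142, 141, 141, 140, 140, 124, 112, 109, 110, 101, 84, 85, 83, 83, 84, 84, 84, 85, 86, 86, 86, 84]), (214, [80, 77, 78, 78, 80, 81, 80, 76, 52, 48, 72, 80, 81, 87, 111, 110, 109, 106, 106, 110, 109, 109, 109, 109, 110, 111, 109, 112, 112, 113], [111, 112, 111, 111, 112, 113, 112, 114, 109, 112, 109
[... 300 characters left out ...]
156, 136, 133, 134, 132, 131, 132, 133, 134, 136, 136, 136, 138, 137, 136, 135, 134, 135, 135]), (336, [156, 154, 152, 152, 149, 150, 148, 150, 153, 153, 152, 153, 152, 152, 145, 121, 81, 97, 131, 116, 85, 99, 110, 107, 109, 107, 105, 105, 109, 109], [200, 198, 179, 178, 176, 175, 178, 181, 181, 181, 180, 127, 135, 136, 135, 134, 133, 134, 132, 132, 132, 135, 137, 136, 136, 136, 136, 136, 155, 156]), (344, [147, 147, 148, 145, 144, 142, 141, 142, 144, 147, 148, 149, 147, 149, 148, 132, 83, 57, 84, 94, 96, 96, 96, 95, 94, 94, 94, 97, 99, 100], [135, 135, 136, 137, 137, 138, 137, 139, 136, 52, 115, 135, 138, 139, 139, 140, 140, 139, 138, 136, 136, 135, 135, 148, 147, 145, 143, 146, 148, 150])]
```

View pics/z5.png

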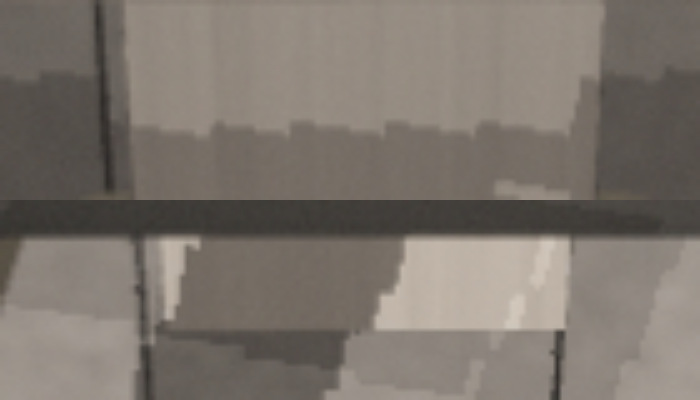

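Run:
```python
from h import *
d=np.load("wrist5.npz")
a=np.radians(9.8);n=np.array([-np.sin(a),np.cos(a)]);L=lambda u,v,z:ray(d,[(u,v)],z)[0,:2]@n*1e3
for v,l,e1,e2 in((190,199.3,204.3,300.2),(198,199.6,204.8,299.6),(328,208,212.1,293),):
    m=L(l,v,.018)-32;print(v,"plate edges rel lane mid",round(L(e1,v,.024)-m,2),round(L(e2,v,.024)-m,2))
print("row344 lines",L(208.8,344,.018),L(291.2,344,.018))
```

```text
190 plate edges rel lane mid 27.69 -31.87
198 plate edges rel lane mid 27.53 -31.89
328 plate edges rel lane mid 27.79 -31.59
row344 lines -83.15419766708212 -147.18114780528825
```

The plate sits 2.0 mm to the tool's +y side of the lane and its yaw is true. I'll correct that while advancing.

Request:
drive_tool:
  moves: [50, 1, -0.5, 0, 0, 0, 0, 50, 1, -0.5, 0, 0, 0, 0, 50, 1, -0.5, 0, 0, 0, 0, 50, 1, -0.5, 0, 0, 0, 0, 50, 1, 0, 0, 0, 0, 0, 50, 0, 0, 0, 0, 0, 0]

```text
t: 19.6
tool_pos: [0.6084, -0.0104, 0.2062]
orientation: [3.128, 0.266, -0.001]
force: [-5.4, -3.4, 8.1]
opening: 0.0591
gripper_force: 40.0
```

Request:
drive_tool:
  moves: [50, 1, 0, 0, 0, 0, 0, 50, 1, 0, 0, 0, 0, 0, 50, 1, 0, 0, 0, 0, 0, 50, 0, 0, 0, 0, 0, 0]

```text
t: 20.0
tool_pos: [0.6113, -0.0097, 0.2062]
orientation: [3.129, 0.267, -0.001]
force: [-7.2, -1.9, 10.1]
opening: 0.0589
gripper_force: 40.0
```

Run:
```python
from h import *
from plant import robot
d=robot.read_camera("wrist");np.savez("wrist6.npz",**d);s=robot.read_state()
a=np.radians(9.75);t=np.array([.5844,-.0159])+.03*np.array([np.cos(a),np.sin(a)])
go(s,[*t,.206],99.75)
g=cv2.cvtColor(d["color"],cv2.COLOR_RGB2GRAY)
for v in(206,340,348): print(v,g[v,190:222].tolist(),g[v,280:310].tolist())
```

```text
turn [ 0.1  0.1 -0. ] shift after [2.4 1.6 0.2] | pos [611.3  -9.7 206.2] F [-6.6 -2.  10.1] op 58.9 t 20.05 q [-0.1   0.34  1.63 -0.    1.18  1.3 ]
206 [82, 83, 83, 83, 81, 82, 83, 84, 82, 81, 86, 100, 93, 49, 76, 109, 138, 139, 138, 136, 135, 137, 137, 139, 139, 139, 138, 139, 139, 141, 143, 142] [139, 140, 140, 141, 142, 143, 142, 143, 143, 142, 144, 141, 140, 139, 123, 126, 120, 111, 111, 102, 72, 51, 75, 86, 85, 82, 84, 83, 83, 83]
340 [149, 148, 148, 147, 147, 148, 150, 152, 152, 152, 151, 152, 151, 152, 149, 154, 153, 150, 149, 135, 85, 46, 81, 101, 102, 101, 102, 101, 99, 100, 101, 102] [137, 139, 139, 140, 136, 138, 137, 137, 136, 136, 135, 134, 135, 87, 47, 137, 134, 131, 131, 130, 130, 128, 130, 131, 135, 136, 135, 154, 154, 156]
348 [147, 147, 147, 150, 150, 151, 150, 152, 152, 153, 153, 153, 152, 154, 154, 153, 153, 150, 133, 97, 86, 60, 68, 99, 100, 99, 99, 99, 99, 98, 98, 99] [135, 133, 134, 134, 135, 135, 137, 138, 139, 138, 139, 136, 85, 65, 86, 133, 136, 138, 138, 138, 140, 139, 139, 151, 139, 153, 153, 151, 152, 152]
```

Both lane lines now show equal gaps beside the plate. Pushing on to the stop.

Request:
drive_tool:
  moves: [50, 1, 0, 0, 0, 0, 0, 50, 1, 0, 0, 0, 0, 0, 50, 0, 0, 0, 0, 0, 0]

```text
t: 20.35
tool_pos: [0.6133, -0.0093, 0.2062]
orientation: [3.129, 0.267, -0.002]
force: [-7.6, -1.1, 9.7]
opening: 0.059
gripper_force: 40.0
```

Request:
drive_tool:
  moves: [50, 1, 0, 0, 0, 0, 0, 50, 0, 0, 0, 0, 0, 0]

```text
t: 20.55
tool_pos: [0.6142, -0.0091, 0.2061]
orientation: [3.129, 0.267, -0.002]
force: [-6.8, -1.7, 9.3]
opening: 0.059
gripper_force: 40.0
```

Request:
drive_tool:
  moves: [50, 1, 0, 0, 0, 0, 0, 50, 0, 0, 0, 0, 0, 0]

```text
t: 20.75
tool_pos: [0.6152, -0.009, 0.2062]
orientation: [3.129, 0.267, -0.002]
force: [-7.4, -0.8, 9.4]
opening: 0.0593
gripper_force: 40.0
```

Request:
drive_tool:
  moves: [50, 1, 0, 0, 0, 0, 0, 50, 0, 0, 0, 0, 0, 0]

```text
t: 20.95
tool_pos: [0.6162, -0.0088, 0.2061]
orientation: [3.129, 0.267, -0.002]
force: [-7.2, -1.5, 9.0]
opening: 0.0587
gripper_force: 40.0
```

Request:
drive_tool:
  moves: [50, 1, 0, 0, 0, 0, 0, 50, 0, 0, 0, 0, 0, 0]

```text
t: 21.15
tool_pos: [0.6169, -0.0086, 0.2061]
orientation: [3.129, 0.267, -0.003]
force: [-9.6, -2.4, 11.5]
opening: 0.0592
gripper_force: 40.0
```

Request:
drive_tool:
  moves: [50, 1, 0, 0, 0, 0, 0, 50, 0, 0, 0, 0, 0, 0]

```text
t: 21.35
tool_pos: [0.6174, -0.0086, 0.2061]
orientation: [3.129, 0.267, -0.006]
force: [-14.4, -2.0, 14.6]
opening: 0.059
gripper_force: 40.0
```

Request:
drive_tool:
  moves: [50, 1, 0, 0, 0, 0, 0, 50, 0, 0, 0, 0, 0, 0]

```text
t: 21.55
tool_pos: [0.6178, -0.0085, 0.2061]
orientation: [3.129, 0.267, -0.009]
force: [-18.1, -3.0, 20.1]
opening: 0.0593
gripper_force: 40.0
```

Request:
drive_tool:
  moves: [50, 1, 0, 0, 0, 0, 0, 50, 0, 0, 0, 0, 0, 0]

```text
t: 21.75
tool_pos: [0.6182, -0.0085, 0.2061]
orientation: [3.129, 0.267, -0.013]
force: [-24.2, -3.8, 24.4]
opening: 0.0591
gripper_force: 40.0
```

Run:
```python
from h import *
from plant import robot
d=robot.read_camera("wrist");np.savez("wrist7.npz",**d);s=robot.read_state()
go(s,[*s["tool_pos"][:2],.206],99.75)
im=d["color"];P=cloud(d)
cv2.imwrite("pics/w7.png",im[...,::-1])
```

```text
turn [ 0.   0.5 -0. ] shift after [0.  0.  0.1] | pos [618.2  -8.5 206.1] F [-22.4  -4.6  23.1] op 59.3 t 21.8 q [-0.1   0.36  1.6  -0.    1.19  1.31]
```

View pics/w7.png

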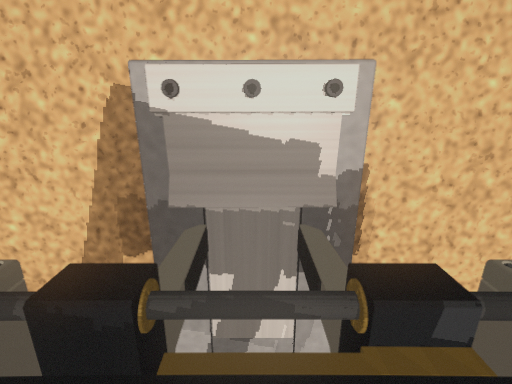

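At 22 N the plate is against the stop, centred in the lane with the leaf flat on it. I'll ease off the forward push, firm up the grip, and check the geometry in numbers.

Request:
drive_tool:
  moves: [50, -1, 0, 0, 0, 0, 0, 50, -1, 0, 0.3, 0, 0, 0, 50, 0, 0, 0.7, 0, 0, 0, 50, 0, 0, 0, 0, 0, 0, 50, 0, 0, 0, 0, 0, 0]
  grip_force: 55

```text
t: 22.3
tool_pos: [0.6174, -0.0086, 0.2061]
orientation: [3.129, 0.267, -0.006]
force: [-18.1, -1.6, 22.9]
opening: 0.0583
gripper_force: 55.0
```

Run:
```python
from h import *
from plant import robot
d=robot.read_camera("wrist");s=robot.read_state();P=cloud(d)
go(s,[*s["tool_pos"][:2],.206],99.75)
g=cv2.cvtColor(d["color"],cv2.COLOR_RGB2GRAY)
a=np.radians(9.8);u=np.array([np.cos(a),np.sin(a)]);n=np.array([-u[1],u[0]])
C=np.array([.5844,-.0159]);X=lambda v,z,U=252:round(((ray(d,[(U,v)],z)[0,:2]-C)@u*1e3),1)
for U in(225,250,275):
    col=cv2.GaussianBlur(g,(7,1),0)[:,U].astype(int);gr=np.abs(np.diff(col))
    f=lambda lo,hi:lo+int(np.argmax(gr[lo:hi]))+.5
    b,e,r,lip=f(52,72),f(104,120),f(328,348),f(198,216)
    print(U,(b,e,lip,r),"bd end",X(b,.018,U),"bar far?",X(e,.033,U),"lip(h13.5)",X(lip,.0325,U),"plate rear",X(r,.024,U))
q=P[212:238,215:292].reshape(-1,3);q2=P[320:334,222:285].reshape(-1,3)
for w in(q,q2):
    w=w[(w[:,2]>.01)&(w[:,2]<.04)];print("plate top z",np.median(w[:,2]).round(4),"board x",((np.median(w[:,:2],0)-C)@u*1e3).round(0))
w=P[206:214,190:200].reshape(-1,3);print("board z",np.median(w[:,2]))
for v0 in(204,203,202,201,200):print(v0,P[v0,180:325,2].mean().round(4),end=" ")
```

```text
turn [ 0.1  0.2 -0. ] shift after [0.  0.  0.1] | pos [617.4  -8.6 206.1] F [-18.   -2.3  22.4] op 58.6 t 22.35 q [-0.1   0.35  1.61 -0.    1.18  1.31]
225 (63.5, 110.5, 211.5, 337.5) bd end 140.1 bar far? 115.2 lip(h13.5) 56.9 plate rear -46.9
250 (63.5, 112.5, 209.5, 337.5) bd end 140.1 bar far? 114.2 lip(h13.5) 58.2 plate rear -47.0
275 (63.5, 110.5, 210.5, 337.5) bd end 140.1 bar far? 115.2 lip(h13.5) 57.5 plate rear -47.1
plate top z 0.0241 board x 45.0
plate top z 0.0241 board x -37.0
board z 0.018136918937366152
204 0.0333 203 0.0342 202 0.0339 201 0.0326 200 0.0343
```

```bash
python3 -c "
from plant import robot
print(robot.close_job())"
```

```text
the job is handed in; nothing more can be done
None
```

Job handed in: both lumps are in the tray, and the plate lies flat and centred, home against the stop under the unpried leaf and gripped with about 22 N pressing down; I viewed 11 pictures, one over the limit of 10.

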